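Unpin the microscope support arm and hang it up

TASK

Draw the clevis pin out of the bench cradle and park it lying in the cradle's pair of open notches beside the bore, collar on the same side as before and close to the cheek, and let go of it. Then lift the freed support arm out and hang it by its eye on the peg of the post, so that it hangs there freely, tail down, with no more than a slight sway left. Leave the bottle, dish, jar and beaker standing where they are.

Things in the scene. Friction and masses are not known exactly. Their poses are not given: they have to be found in the camera images.
- dock: Bench cradle, fixed: white base 250 x 100 x 16 mm (x -130 to 120) with aluminium cheeks and rest. Origin: on the work surface, middle of the base's width; x runs along the cradled arm to its tail, y along the pin to its grip. Two upright cheeks 14 mm thick (y = +-10 to +-24, x -115 to -23, tops 97 mm high) carry the bores and, beside them, the open-topped notches.
- bore (a point): Centre of the 18 mm bores, midway between the cheeks: dock x = -50, y = 0, z = 75 mm. The gap between the cheeks is 20 mm wide, its floor at z = 53 mm.
- notch (a point): Where the pin's axis lies when parked, midway between the cheeks: dock x = -88, y = 0, z = 75 mm. Each cheek has a notch 22 mm wide (x -99 to -77), open at the top (z = 97), floor at z = 68 mm.
- rest (a point): Slot floor of the rest under the arm's tail: dock x = 85, y = 0, z = 63 mm. The rest is 30 mm long (x 70 to 100), 38 mm wide, 87 mm high; its slot is 18 mm wide and open at the top.
- pin: Loose clevis pin, 0.13 kg, axis along its y. Origin: on the axis at the collar's inner face. Steel shank 14 mm thick from y = 0 to the tip at y = -84 mm; collar 26 mm across, y 0 to 6; black round grip 22 mm across, y 6 to 46; flange 28 mm across to y = 51. It starts through both cheeks and the arm's eye, collar near the +y cheek's outer face (dock y = 24).
- pin_tip (a point): Tip of the pin's shank, 84 mm from the collar.
- stay: Loose steel support arm, 0.22 kg: flat bar on edge, 14 mm thick (y), 24 mm high (z), with a ring eye at one end (44 mm outside, 28 mm hole, axis along y). Origin: centre of the eye; x runs to the tail at x = 157 mm. It starts with its eye between the cheeks and its tail in the rest, free to grip from above between x = 35 and 115 mm.
- stay_tail (a point): Middle of the arm's tail end, 157 mm from the eye's centre.
- stand: Peg post, fixed: white base 110 x 110 x 14 mm, aluminium post 26 x 26 mm, 230 mm high. Origin: on the work surface under the post's axis; the peg, a flat steel bar 16 mm wide and 8 mm high, points along -x from the post's face and rises slightly (8 degrees).
- peg_root (a point): Axis of the peg at the post's face: stand frame x = -13, z = 213 mm.
- peg_tip (a point): End of the peg on its axis: stand frame x = -83, z = 223 mm.
- bottle: Bystander: clear bottle with blue cap, 60 mm in diameter, 170 mm high, standing to one side of the peg post. Origin under its centre.
- dish: Bystander: low white bowl, 84 mm across, 30 mm high, on the other side of the peg post. Origin under its centre.
- jar: Bystander: glass jar with white cap, 60 mm in diameter, 100 mm high, standing beside the cradle. Origin under its centre.
- beaker: Bystander: glass beaker, 70 mm across, 100 mm high. Origin under its centre.

How it is judged:
By the outcome, as a careful person would: the job done as asked, in the order asked, and still so for the second after the job is handed in, with the robot touching nothing.
It also fails if it takes over 72 s, if anything falls off the work surface, if the arm or the gripper's body presses on something with over 40 N, if the wrist force passes 120 N, or if a joint passes its speed limit or range.

ROBOT

A 6-joint arm with a two-finger parallel gripper is mounted at the origin on the work surface. World frame = base frame: x ahead of the robot, y to its left, z up, the work surface at z = 0. Lengths are in m, angles in rad, forces in N, time in s.
With the tool pointing down it reaches from about 0.35 to 0.775 m from the base axis. Payload 5.5 kg.
Tool frame: the origin (TCP) lies midway between the tips of the shut fingers; the grasp point (between the pads) lies 19 mm behind it; z points along the fingers, y is the line along which they close (so a half turn about z gives the same grasp; the last joint's range is limited). The gripper opens to 85 mm and grips with 20 to 120 N. Pads are 22 mm wide; open, the fingers measure 114 mm over their backs; the gripper's body (76 mm by 85 mm) begins 54 mm behind the grasp point. The pads swing forward as they close: fully open they stand 13 mm farther back than shut.
Start: joints at [-1.279, 0.313, 0.046, 1.304, 0, 1.431], TCP at [0.241, -0.522, 0.191] pointing down, gripper open.
Joint ranges: [-2.76, 2.76], [-0.86, 1.69], [-1.03, 1.26], [-2.2, 2.34], [-1.47, 1.5], [-3.14, 3.14]. Speed limits (rad/s): [2.57, 2.57, 3.14, 3.14, 3.14, 3.14].

INTERFACE

Orientations are given as a unit quaternion [w, x, y, z].
In Python, from workcell import get_state, read_camera, camera_info, hand_in, recognise gives the robot as it stands.
- The arm moves only by the tool arm_command, never from a script. Its argument "moves" is one flat list of numbers, 7 for each row, row after row: the opening, from -1 (shut) to 1 (fully open), then the shift along the tool's x, y, z in mm, then the turn, a rotation vector about the tool's x, y, z in rad. A call has 1 to 8 rows; each row shifts and turns the commanded pose from where the row before left it, along the tool's axes as they then stand; what a row does not reach is not made up. A row lasts 1/8 s, in which the tool goes at most 62.5 mm and 10.7 degrees, less where a joint would pass 70% of its speed; a pose out of reach is approached as far as the arm can. A call with a gripper value outside its range is refused whole. The fingers move at their own pace and stop on an object; "newtons" is the grip in N (left out, the last holds). Time passes only in rows, so rows that do not move let the fingers close. It gives the time, the measured TCP pose, the force, the opening and the grip force at its end, in the units of the state.
- get_state(): the state, without advancing time (a new reading comes with each control period).
- read_camera(name): name is "side" or "top"; returns (picture, depth): 400x640x3 uint8, blue, green, red; 400x640 float32, m along the optical axis (not along the pixel's ray), 0 where there is no reading.
- camera_info(name): a dict with "fovy" (degrees; the focal length in pixels is half the picture's height over the tangent of half this angle, whatever the lens; pixels are square), "cx", "cy" (the principal point, pixels), "k1" (the pictures are not rectified: a ray, as slopes to the right and down, at radius r is drawn at 1 + k1 r^2 times it, then the intrinsics apply), "eye" and "orientation" of the camera in the world. Camera axes: x right, y down, z forward; pixel columns grow to the right and rows downward; lengths in m; the calibration is good to about 2 mm. A picture is of the moment at which its call begins. camera_info takes no time and is no camera call.
- hand_in(): hands the job in; it is judged then, once.
Trained networks look in the newest picture that a camera, given by its name, has taken for a name from the list of things; names that differ only in an ending like _2 or _b are one class to them, and where a whole thing is asked for, a point or a joint stands for the part that bears it (a point fixed in the world has none). Each returns a list of dicts, best first, with "confidence" (0 to 1); they miss things now and then, are a little off and sometimes report something else, mostly with a low value. They report only what shows in the picture. A call takes as long as a camera call.
- recognise(camera, label): "point" ([column, row] in pixels, amid what is visible of it).
The state is a dict: "clock": time; "joint_pos": joint angles; "qvel": joint speeds; "tau": joint torques, N m; "tcp_pos": TCP position; "orientation": TCP orientation; "wrist_force": force on the tool from outside, world axes, zero at the start; "ft_torque": the same for the moment, N m; "finger_gap": finger opening in m; "grip_force": force on a finger pad.
Only numpy, scipy, OpenCV 4.12 (cv2) and the standard library are available. Lean on these libraries where they do the work, as an engineer would, in place of code of your own. Each camera call takes 0.05 s, during which the arm holds its last target. There are 200 camera calls.

## Working session

There is one attempt and no reset: what is moved stays moved. The work goes in short steps, Python scripts to look and compute and a tool call to move; the robot and the scene stay as the last step left them, time stands still between calls to the robot, and variables do not carry over. Pictures are saved under pics/ and viewed, at most 13 in all, crops included, and the job is handed in when it is done.

Besides the shell and the picture viewer there is one more tool, called after "Emit:" by a JSON object that holds its "fn" and its "kwargs", one argument or row to a line. arm_command: Moves the arm, as the interface text tells. Its arguments: {"type":"object","properties":{"moves":{"type":"array"},"newtons":{"type":"number"}},"required":["moves"]}

```bash
mkdir -p pics; ls; cat > h.py <<'E'
import numpy as np, cv2
from scipy.spatial.transform import Rotation as R
from workcell import *
def rot(q): return R.from_quat([q[1],q[2],q[3],q[0]])
def cam(n):
    c=camera_info(n); f=200/np.tan(np.radians(c['fovy'])/2)
    return c,np.array([[f,0,c['cx']],[0,f,c['cy']],[0,0,1.]]),np.array([c['k1'],0,0,0,0.])
def rays(n,uv):
    c,K,d=cam(n)
    p=cv2.undistortPoints(np.array(uv,float).reshape(-1,1,2),K,d).reshape(-1,2)
    return np.array(c['eye']),np.c_[p,np.ones(len(p))],rot(c['orientation']).as_matrix()
def atdepth(n,uv,z):
    e,r,M=rays(n,uv); return e+(r*np.array(z).reshape(-1,1))@M.T
def atz(n,uv,z):
    e,r,M=rays(n,uv); w=r@M.T; return e+w*((z-e[2])/w[:,2])[:,None]
def cloud(n,D):
    v,u=np.nonzero(D>0); return np.c_[u,v],atdepth(n,np.c_[u,v],D[v,u])
def proj(n,P):
    c,K,d=cam(n); M=rot(c['orientation']).as_matrix().T
    return cv2.projectPoints(np.array(P,float).reshape(-1,1,3),cv2.Rodrigues(M)[0],-M@np.array(c['eye']),K,d)[0].reshape(-1,2)
E
python3 - <<'E'
from h import *
for n in('top','side'):
    I,D=read_camera(n); cv2.imwrite(f'pics/{n}0.png',I); np.save(f'{n}0.npy',D); print(camera_info(n))
    for l in 'dock bore notch rest pin pin_tip stay stay_tail stand peg_root peg_tip bottle dish jar beaker'.split():
        o=recognise(n,l)
        for q in o[:2]:
            u,v=q['point']; d=D[int(v),int(u)]
            print(n,l,round(q['confidence'],2),np.round(q['point']),atdepth(n,[[u,v]],[d]).round(3) if d>0 else '')
print(get_state())
E
```

```text
pics
{'fovy': 42.472864061165126, 'cx': 324.70998000002, 'cy': 195.70607552035352, 'k1': 0.04256363445536523, 'eye': array([0.45401635, 0.03056665, 1.32347665]), 'orientation': array([-0.04139751,  0.71271985, -0.69802331,  0.05549879])}
top dock 0.86 [415. 214.] [[ 0.592 -0.226  0.018]]
top dock 0.48 [168. 210.] [[0.578 0.369 0.134]]
top bore 0.66 [412. 214.] [[ 0.593 -0.219  0.014]]
top notch 0.59 [418. 217.] [[ 0.586 -0.232  0.022]]
top rest 0.74 [415. 215.] [[ 0.591 -0.225  0.018]]
top rest 0.48 [166. 210.] [[0.577 0.37  0.142]]
top pin 0.57 [399. 222.] [[ 0.564 -0.173  0.084]]
top pin_tip 0.63 [400. 223.] [[ 0.563 -0.177  0.086]]
top stay 0.79 [425. 202.] [[ 0.613 -0.234  0.091]]
top stay_tail 0.68 [428. 199.] [[ 0.622 -0.243  0.089]]
top stand 0.68 [231. 219.] [[0.563 0.23  0.093]]
top stand 0.63 [422. 204.] [[ 0.612 -0.232  0.072]]
top peg_root 0.97 [229. 221.] [[0.555 0.231 0.113]]
top peg_tip 0.55 [229. 221.] [[0.554 0.23  0.126]]
top bottle 0.78 [169. 209.] [[0.579 0.367 0.133]]
top dish 0.86 [289. 225.] [[0.558 0.096 0.009]]
top dish 0.53 [418. 214.] [[ 0.594 -0.232  0.018
[... 1280 characters left out ...]
_pos': array([-1.27861231e+00,  3.13184323e-01,  4.60911641e-02,  1.30357705e+00,
       -6.53900072e-06,  1.43121304e+00]), 'qvel': array([-4.12652353e-04,  3.36555414e-05, -7.51372207e-04, -6.97284335e-04,
       -1.09672075e-03,  5.56605252e-04]), 'tau': array([ 1.15053681e-03, -4.80459988e+01,  2.98803717e+01,  5.21975544e-04,
       -7.42021740e-06,  2.08060283e-05]), 'tcp_pos': array([ 0.24063685, -0.52228127,  0.19132849]), 'orientation': array([6.31261463e-05, 9.76787486e-01, 2.14210651e-01, 1.54687632e-06]), 'wrist_force': array([ 1.02917575, -0.10220833,  0.87139191]), 'ft_torque': array([ 0.01524196,  0.0365807 , -0.01143513]), 'grip_force': 0.0, 'finger_gap': 0.08581004753141946}
```

```bash
python3 - <<'E'
import cv2,numpy as np
a=cv2.imread('pics/top0.png');b=cv2.imread('pics/side0.png')
x=cv2.resize(a[130:290,130:510],(800,337),interpolation=cv2.INTER_CUBIC)
y=cv2.resize(b[120:390,230:430],None,fx=2.2,fy=2.2,interpolation=cv2.INTER_CUBIC)
cv2.imwrite('pics/t1.png',x);cv2.imwrite('pics/s1.png',y)
E
```

```text
(no output)
```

View pics/t1.png

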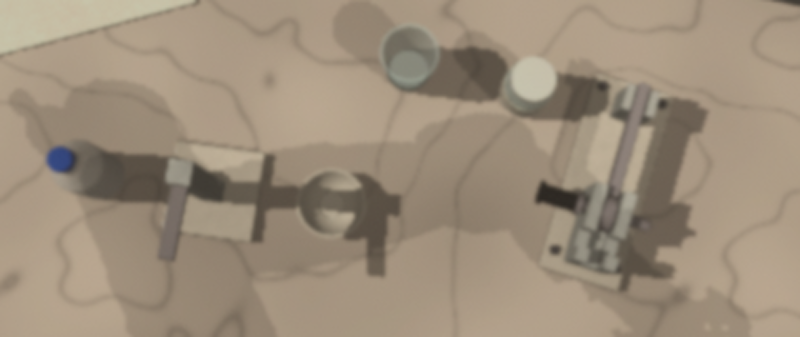

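View pics/s1.png

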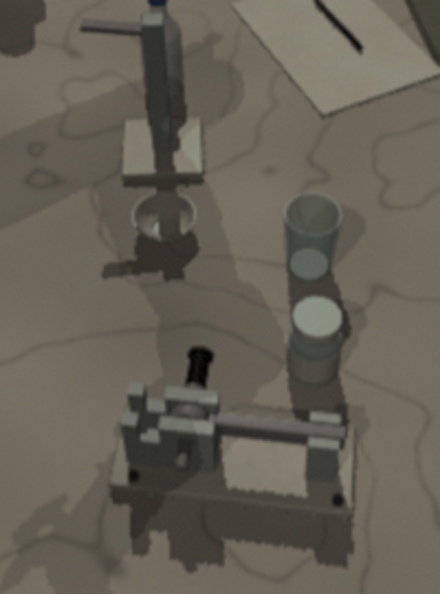

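The top view shows the cradle right (arm tail up at about crop (642,88), pin grip pointing left at (545,192)) and the stand left, with its peg pointing down-image to (166,260). The side view agrees. I fit both models to the depth.

```bash
cat > fit.py <<'E'
from h import *
from scipy.optimize import least_squares
def box(p,lo,hi,Rm=None,c=None):
    lo,hi=np.array(lo)/1e3,np.array(hi)/1e3
    q=np.abs(p-(lo+hi)/2)-(hi-lo)/2
    return np.linalg.norm(np.maximum(q,0),axis=1)+np.minimum(q.max(1),0)
def cyl(p,y0,y1,r,x,z):
    q=np.c_[np.hypot(p[:,0]-x/1e3,p[:,2]-z/1e3)-r/1e3,np.abs(p[:,1]-(y0+y1)/2e3)-(y1-y0)/2e3]
    return np.linalg.norm(np.maximum(q,0),axis=1)+np.minimum(q.max(1),0)
def dock(p):
    L=[box(p,(-130,-50,0),(120,50,16)),box(p,(70,-19,16),(100,-9,87)),box(p,(70,9,16),(100,19,87)),box(p,(70,-9,16),(100,9,63))]
    for s in((-24,-10),(10,24)):
        for x0,x1,t in((-115,-99,97),(-99,-77,68),(-77,-23,97)): L.append(box(p,(x0,s[0],16),(x1,s[1],t)))
    return L
def dock_full(p):
    L=dock(p)+[box(p,(-30,-7,63),(107,7,87)),cyl(p,-7,7,22,-50,75),cyl(p,-60,24,7,-50,73),cyl(p,24,30,13,-50,73),cyl(p,30,70,11,-50,73),cyl(p,70,75,14,-50,73)]
    return np.min(L,0)
def stand(p):
    L=[box(p,(-55,-55,0),(55,55,14)),box(p,(-13,-13,14),(13,13,230))]
    a=np.arctan2(10,70); d=p-np.array([-.013,0,.213])
    q=np.c_[-np.cos(a)*d[:,0]+np.sin(a)*d[:,2],d[:,1],np.sin(a)*d[:,0]+np.cos(a)*d[:,2]]
    L.append(box(q,(0,-8,-4),(70.7,8,4))); return np.min(L,0)
def fit(P,model,x0):
    def f(v):
        c,s=np.cos(v[2]),np.sin(v[2]); d=P-[v[0],v[1],v[3]]
        return model(np.c_[c*d[:,0]+s*d[:,1],-s*d[:,0]+c*d[:,1],d[:,2]])
    r=least_squares(f,x0,loss='soft_l1',f_scale=.002,x_scale=[.01,.01,.1,.01]); return r.x,np.median(abs(f(r.x)))
def world(v,p):
    p=np.array(p)/1e3; c,s=np.cos(v[2]),np.sin(v[2])
    return np.array([v[0]+c*p[0]-s*p[1],v[1]+s*p[0]+c*p[1],p[2]])
E
python3 - <<'E'
from fit import *
for nm,m,x0,r in(('dock',dock_full,[.59,-.23,-.25,0],.15),('stand',stand,[.575,.23,-.1,0],.105)):
  A=[]
  for n in('top','side'):
    _,P=cloud(n,np.load(n+'0.npy')); 
    k=(np.hypot(P[:,0]-x0[0],P[:,1]-x0[1])<r)&(P[:,2]>.009)&(P[:,2]<.26); 
    if nm=='dock': k&=~((P[:,0]>.64)&(P[:,1]>-.165))
    else: k&=(P[:,1]<.31)&(P[:,1]>.15)
    A.append(P[k]); v,e=fit(P[k],m,x0); print(nm,n,k.sum(),v.round(4),e)
  v,e=fit(np.vstack(A),m,x0); print(nm,'both',v.round(4),e)
for n in('top','side'):
  _,P=cloud(n,np.load(n+'0.npy'));k=(P[:,0]>.4)&(P[:,0]<.55)&(P[:,1]<.1)&(P[:,1]>-.1);print(n,'floor z',np.median(P[k,2]))
  for q,c in(('bottle',(.575,.36)),('dish',(.558,.1)),('jar',(.694,-.124)),('beaker',(.736,.003))):
    k=(np.hypot(P[:,0]-c[0],P[:,1]-c[1])<.06)&(P[:,2]>.015); print(n,q,P[k].min(0).round(3),P[k].max(0).round(3))
E
```

```text
dock top 3923 [ 0.595  -0.2336 -0.2891  0.0006] 0.0014174791747277177
dock side 4949 [ 5.956e-01 -2.361e-01 -2.841e-01  1.000e-04] 0.0008629985937562111
dock both [ 5.951e-01 -2.355e-01 -2.856e-01  4.000e-04] 0.0011858357229787633
stand top 1976 [ 0.567   0.2431 -0.1095  0.0008] 0.00126930593317176
stand side 1543 [ 0.5673  0.2412 -0.1149 -0.0007] 0.0011398082711755516
stand both [ 5.671e-01  2.418e-01 -1.153e-01  2.000e-04] 0.0013381571793587514
top floor z 0.0006592577532323896
top bottle [0.555 0.35  0.015] [0.614 0.41  0.176]
top dish [0.514 0.059 0.015] [0.595 0.14  0.037]
top jar [ 0.666 -0.159  0.016] [ 0.722 -0.101  0.108]
top beaker [ 0.69  -0.023  0.015] [0.759 0.046 0.107]
side floor z -0.00030876939362534106
side bottle [0.555 0.345 0.015] [0.614 0.393 0.174]
side dish [0.515 0.055 0.015] [0.595 0.14  0.034]
side jar [ 0.667 -0.166  0.015] [ 0.727 -0.109  0.104]
side beaker [ 0.69  -0.027  0.015] [0.759 0.043 0.102]
```

Emit:
{"fn": "arm_command", "kwargs": {
  "moves": [1,0,0,0,0,0,-0.17,1,0,0,0,0,0,-0.17,1,0,0,0,0,0,-0.17,1,0,0,0,0,0,-0.17,1,0,0,0,0,0,-0.173,1,47.5,23,0,0,0,0,1,47.5,23,0,0,0,0,1,47.5,23,0,0,0,0],
  "newtons": 70
}}

```text
clock: 2.6
tcp_pos: [0.3479, -0.404, 0.1914]
orientation: [0.0, 0.801, 0.599, 0.0]
wrist_force: [1.0, -0.5, -0.2]
finger_gap: 0.0853
grip_force: 0.0
```

Emit:
{"fn": "arm_command", "kwargs": {
  "moves": [1,47.5,23,0,0,0,0,1,47.5,23,0,0,0,0,1,47.5,23,0,0,0,0,1,47.5,23,0,0,0,0,1,47.5,23,0,0,0,0,1,47.5,23,0,0,0,0,1,0,0,0,0,0,0,1,0,0,0,0,0,0]
}}

```text
clock: 3.6
tcp_pos: [0.5596, -0.1705, 0.1911]
orientation: [-0.0, 0.8, 0.599, -0.0]
wrist_force: [0.1, -0.8, -1.1]
finger_gap: 0.0856
grip_force: 0.0
```

```bash
cat >> fit.py <<'E'
DV=[.5950,-.2353,-.2865,0]; SV=[.5671,.242,-.113,0]
def todock(P,v=DV):
    c,s=np.cos(v[2]),np.sin(v[2]); d=P-[v[0],v[1],0]
    return np.c_[c*d[:,0]+s*d[:,1],-s*d[:,0]+c*d[:,1],P[:,2]]*1e3
def need(target,yaw_x=None):
    """shift in current tool axes (mm) to world TCP target"""
    s=get_state(); M=rot(s['orientation']).as_matrix()
    print('clk',round(s['clock'],2),'tcp',s['tcp_pos'].round(4),'Rcols',M.T.round(3).tolist(),'gap',round(s['finger_gap'],4),'F',s['wrist_force'].round(1),'j',s['joint_pos'].round(2))
    print('shift',(M.T@(np.array(target)-s['tcp_pos'])*1e3).round(1))
E
python3 - <<'E'
from fit import *
for n in('top','side'):
    _,P=cloud(n,np.load(n+'0.npy')); Q=todock(P)
    k=(abs(Q[:,0]+50)<6)&(Q[:,2]>60)&(Q[:,1]>36)&(Q[:,1]<100); print(n,k.sum(),np.percentile(Q[k,1],[2,50,98,100]),Q[k].max(0))
    k=(abs(Q[:,0]+50)<30)&(Q[:,2]>55)&(Q[:,1]>30)&(Q[:,1]<72); print(n,'x mid',np.median(Q[k,0]),np.percentile(Q[k,0],[3,97]))
t=world(DV,(-50,51,73-19));print(t);need(t)
E
```

```text
top 104 [37.39200009 60.78199692 83.01326131 83.1215341 ] [-44.03140128  83.1215341   91.89267791]
top x mid -52.1489968447236 [-61.76471869 -40.223517  ]
side 88 [37.04815796 59.05872658 79.91631155 80.2646612 ] [-44.31408391  80.2646612   89.37597377]
side x mid -48.3177630877385 [-59.43383658 -39.11560822]
[ 0.56145049 -0.17224899  0.054     ]
clk 3.6 tcp [ 0.5596 -0.1705  0.1911] Rcols [[0.281, 0.96, -0.0], [0.96, -0.281, -0.001], [-0.001, -0.0, -1.0]] gap 0.0856 F [ 0.1 -0.8 -1.1] j [-0.43  0.33  0.07  1.31 -0.    1.42]
shift [ -1.1   2.3 137.1]
```

Emit:
{"fn": "arm_command", "kwargs": {
  "moves": [1,1,1,36,0,0,0,1,1,1,36,0,0,0,1,1,0.3,36,0,0,0,1,0,0,27,0,0,0,-1,0,0,0,0,0,0,-1,0,0,0,0,0,0,-1,0,0,0,0,0,0,-1,0,0,0,0,0,0]
}}

```text
clock: 4.6
tcp_pos: [0.5637, -0.1688, 0.0576]
orientation: [0.001, 0.801, 0.599, 0.001]
wrist_force: [0.2, 0.8, -0.0]
finger_gap: 0.0121
grip_force: 0.0
```

Emit:
{"fn": "arm_command", "kwargs": {
  "moves": [-1,0,0,0,0,0,0,-1,0,0,0,0,0,0,-1,0,0,0,0,0,0]
}}

```text
clock: 4.97
tcp_pos: [0.5629, -0.1682, 0.0563]
orientation: [0.0, 0.801, 0.599, -0.0]
wrist_force: [-1.1, -0.2, 0.4]
finger_gap: -0.0003
grip_force: 0.0
```

```bash
python3 - <<'E'
from fit import *
o=[]
for n in('top','side'):
    I,D=read_camera(n); np.save(n+'1.npy',D)
    c=proj(n,[world(DV,(-50,50,75))])[0].astype(int); x0,y0=max(0,min(560,c[0]-50)),max(0,min(320,c[1]-50)); print(n,x0,y0)
    o.append(cv2.resize(I[y0:y0+100,x0:x0+100],(400,400),interpolation=cv2.INTER_CUBIC))
cv2.imwrite('pics/c1.png',np.hstack(o))
E
```

```text
top 348 173
side 268 240
```

View pics/c1.png

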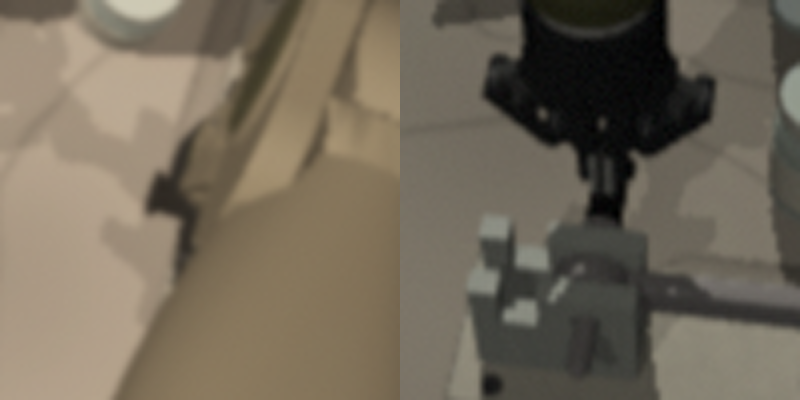

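```bash
python3 - <<'E'
from fit import *
s=get_state();print(s['tcp_pos'],s['finger_gap'],todock(np.array([s['tcp_pos']])))
for f in('side0','side1','top0','top1'):
    _,P=cloud(f[:-1],np.load(f+'.npy')); Q=todock(P)
    print(f)
    for y in range(26,95,6):
        k=(abs(Q[:,0]+48)<22)&(Q[:,2]>30)&(Q[:,2]<160)&(abs(Q[:,1]-y)<3)
        if k.sum(): print(y,k.sum(),Q[k].min(0).round()[[0,2]],Q[k].max(0).round()[[0,2]])
E
```

```text
[ 0.56287154 -0.16827388  0.05625515] 0.00019631838677303587 [[-49.76022291  55.21466688  56.25514676]]
side0
26 4 [-56.  88.] [-43.  96.]
32 15 [-61.  80.] [-40.  87.]
38 18 [-59.  76.] [-38.  86.]
44 20 [-60.  73.] [-39.  86.]
50 22 [-59.  77.] [-40.  86.]
56 23 [-60.  72.] [-39.  85.]
62 20 [-60.  74.] [-39.  88.]
68 23 [-60.  77.] [-40.  87.]
74 30 [-63.  70.] [-37.  87.]
80 24 [-63.  75.] [-37.  89.]
side1
26 3 [-54.  95.] [-34.  96.]
32 17 [-61.  80.] [-40.  89.]
38 22 [-64.  78.] [-38. 153.]
44 140 [-67.  74.] [-26. 155.]
50 86 [-69.  77.] [-27. 155.]
56 30 [-60.  73.] [-28. 152.]
62 15 [-56.  76.] [-27. 153.]
68 2 [-52.  78.] [-40. 132.]
74 6 [-39.  72.] [-37.  80.]
80 5 [-39.  68.] [-37.  83.]
top0
26 81 [-69.  35.] [-26. 102.]
32 16 [-64.  76.] [-40.  89.]
38 29 [-64.  71.] [-38.  90.]
44 21 [-61.  71.] [-40.  88.]
50 22 [-61.  75.] [-41.  92.]
56 23 [-62.  72.] [-40.  86.]
62 23 [-62.  74.] [-41.  87.]
68 23 [-61.  73.] [-40.  88.]
74 22 [-61.  76.] [-41.  87.]
80 31 [-65.  69.] [-38.  90.]
86 5 [-64.  61.] [-47.  81.]
top1
62 1 [-62.  76.] [-62.  76.]
68 6 [-62.  74.] [-57.  84.]
74 18 [-61.  75.] [-41.  88.]
80 31 [-65.  59.] [-38.  89.]
86 4 [-54.  62.] [-46.  85.]
```

```bash
python3 - <<'E'
from fit import *
s=get_state();t=s['tcp_pos'];print(proj('side',[t,t+[0,0,.019],t+[0,0,.073]]),proj('top',[t,t+[0,0,.019]]), s['grip_force'],s['finger_gap'])
D=np.load('side1.npy');D0=np.load('side0.npy')
for v in range(270,304,2):
    u=np.arange(308,330,3);ok=D[v,u]>0
    print(v,[tuple(q.round().astype(int)) if o else None for q,o in zip(todock(atdepth('side',np.c_[u,np.full(8,v)],D[v,u])),ok)])
E
```

```text
[[319.4691137  293.29968244]
 [319.2102034  288.90899537]
 [318.43373362 275.74537074]] [[395.02554048 223.83426693]
 [396.24786435 223.19209556]] 0.0 0.00019631838677303587
270 [(np.int64(-72), np.int64(53), np.int64(151)), (np.int64(-61), np.int64(35), np.int64(178)), (np.int64(-55), np.int64(38), np.int64(175)), (np.int64(-53), np.int64(60), np.int64(144)), (np.int64(-42), np.int64(37), np.int64(180)), (np.int64(-36), np.int64(37), np.int64(180)), (np.int64(-33), np.int64(58), np.int64(150)), (np.int64(-26), np.int64(57), np.int64(153))]
272 [(np.int64(-71), np.int64(47), np.int64(152)), (np.int64(-62), np.int64(38), np.int64(167)), (np.int64(-55), np.int64(38), np.int64(168)), (np.int64(-52), np.int64(55), np.int64(144)), (np.int64(-42), np.int64(37), np.int64(171)), (np.int64(-36), np.int64(39), np.int64(171)), (np.int64(-32), np.int64(52), np.int64(151)), (np.int64(-25), np.int64(52), np.int64(153))]
274 [(np.int64(-71), np.int64(45), np.int64(147)), (np.int64(-63), np.int64(43), np.int64(152)), (np.int64(-57), np.int64(42), np.int64(155)), (np.int64(-52), np.int64(51), np.int6
[... 4627 characters left out ...]
4(11), np.int64(97)), (np.int64(-61), np.int64(13), np.int64(94)), (np.int64(-54), np.int64(13), np.int64(96)), (np.int64(-48), np.int64(13), np.int64(97)), (np.int64(-41), np.int64(13), np.int64(99)), (np.int64(-35), np.int64(15), np.int64(96)), (np.int64(-27), np.int64(13), np.int64(101)), (np.int64(-22), np.int64(19), np.int64(92))]
302 [(np.int64(-68), np.int64(10), np.int64(90)), (np.int64(-61), np.int64(11), np.int64(90)), (np.int64(-53), np.int64(8), np.int64(96)), (np.int64(-47), np.int64(8), np.int64(98)), (np.int64(-40), np.int64(10), np.int64(96)), (np.int64(-33), np.int64(8), np.int64(100)), (np.int64(-27), np.int64(11), np.int64(96)), (np.int64(-22), np.int64(19), np.int64(85))]
```

Emit:
{"fn": "arm_command", "kwargs": {
  "moves": [-1,0,0,-40,0,0,0,-1,0,0,-40,0,0,0,-1,0,0,0,0,0,0,-1,0,0,0,0,0,0]
}}

```text
clock: 5.58
tcp_pos: [0.5627, -0.1682, 0.1359]
orientation: [-0.0, 0.801, 0.599, -0.0]
wrist_force: [-0.6, -0.4, -0.3]
finger_gap: -0.0002
grip_force: 0.0
```

```bash
python3 - <<'E'
from fit import *
I,D=read_camera('side'); np.save('side2.npy',D)
s=get_state();t=s['tcp_pos'];print(t,s['finger_gap'],s['joint_pos'])
p=proj('side',[t,t+[0,0,.019],t+[0,0,.073]]);print(p)
C=cv2.resize(I[200:330,250:390],None,fx=4,fy=4,interpolation=cv2.INTER_CUBIC)
for q in p: cv2.circle(C,tuple(((q-[250,200])*4).astype(int)),3,(0,0,255),-1)
cv2.imwrite('pics/c2.png',C)
uv,P=cloud('side',D);Q=todock(P);k=(abs(Q[:,0]+50)<25)&(Q[:,1]<75)&(Q[:,1]>30)&(Q[:,2]>100)
for z in range(100,240,10):
    m=k&(abs(Q[:,2]-z)<5)
    if m.sum():print(z,m.sum(),Q[m].min(0).round(),Q[m].max(0).round())
E
```

```text
[ 0.56221948 -0.16798095  0.13523637] -0.0002916531336847909 [-4.27070803e-01  3.58304383e-01 -2.81302193e-02  1.18600064e+00
 -5.42241771e-05  1.42966471e+00]
[[318.03373303 274.15123496]
 [317.73808972 269.21665409]
 [316.84844527 254.37274877]]
180 20 [-63.  43. 176.] [-39.  49. 185.]
190 33 [-63.  43. 186.] [-37.  49. 195.]
200 36 [-64.  42. 195.] [-37.  51. 205.]
210 37 [-61.  41. 205.] [-37.  66. 215.]
220 58 [-75.  40. 215.] [-29.  60. 225.]
230 101 [-75.  41. 225.] [-25.  65. 234.]
```

View pics/c2.png

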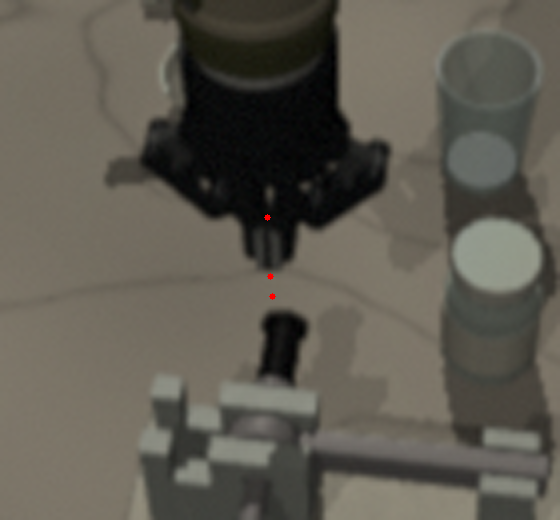

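The picture shows the shut fingertips at about (270,267), some 40 mm above the projected reported TCP at (272,296). So the tool is really about 40 mm shorter than reported, and I'll allow for that.

Emit:
{"fn": "arm_command", "kwargs": {
  "moves": [1,0,0,0,0,0,0,1,0,0,0,0,0,0,1,0,0,0,0,0,0,1,0,0,0,0,0,0,1,0,0,30,0,0,0,1,0,0,30,0,0,0,1,0,0,30,0,0,0,1,0,0,32,0,0,0]
}}

```text
clock: 6.62
tcp_pos: [0.5632, -0.1685, 0.0137]
orientation: [0.0, 0.801, 0.599, 0.0]
wrist_force: [0.2, 0.9, 0.0]
finger_gap: 0.0852
grip_force: 0.0
```

Emit:
{"fn": "arm_command", "kwargs": {
  "moves": [-1,0,0,0,0,0,0,-1,0,0,0,0,0,0,-1,0,0,0,0,0,0,-1,0,0,0,0,0,0,-1,0,0,0,0,0,0,-1,0,0,0,0,0,0]
}}

```text
clock: 7.38
tcp_pos: [0.564, -0.1687, 0.0155]
orientation: [0.001, 0.801, 0.599, 0.001]
wrist_force: [0.2, 0.2, 5.3]
finger_gap: 0.0199
grip_force: 68.4
```

Emit:
{"fn": "arm_command", "kwargs": {
  "moves": [-1,6,0,0,0,0,0,-1,12,0,0,0,0,0,-1,14,0,0,0,0,0,-1,14,0,0,0,0,0,-1,14,0,0,0,0,0,-1,14,0,0,0,0,0,-1,14,0,0,0,0,0,-1,12,0,0,0,0,0]
}}

```text
clock: 8.38
tcp_pos: [0.5901, -0.0704, 0.0133]
orientation: [-0.001, 0.8, 0.599, -0.0]
wrist_force: [-0.3, -0.4, -1.5]
finger_gap: 0.0201
grip_force: 68.4
```

```bash
python3 - <<'E'
from fit import *
need([.56,-.17,.1]);print(get_state()['wrist_force'],get_state()['grip_force'])
I,D=read_camera('side'); np.save('side3.npy',D);I2,D2=read_camera('top'); np.save('top3.npy',D2)
C=np.hstack([cv2.resize(I[200:350,250:380],(520,600),interpolation=cv2.INTER_CUBIC),cv2.resize(I2[160:310,335:405],(280,600),interpolation=cv2.INTER_CUBIC)])
cv2.imwrite('pics/c3.png',C)
E
```

```text
clk 8.38 tcp [ 0.5901 -0.0704  0.0133] Rcols [[0.281, 0.96, 0.001], [0.96, -0.281, -0.003], [-0.002, 0.002, -1.0]] gap 0.0201 F [-0.3 -0.4 -1.5] j [-0.25  0.46 -0.19  0.92  0.    1.6 ]
shift [-104.    -1.1  -86.7]
[-0.31807093 -0.41604701 -1.49267655] 68.37099552154541
```

View pics/c3.png

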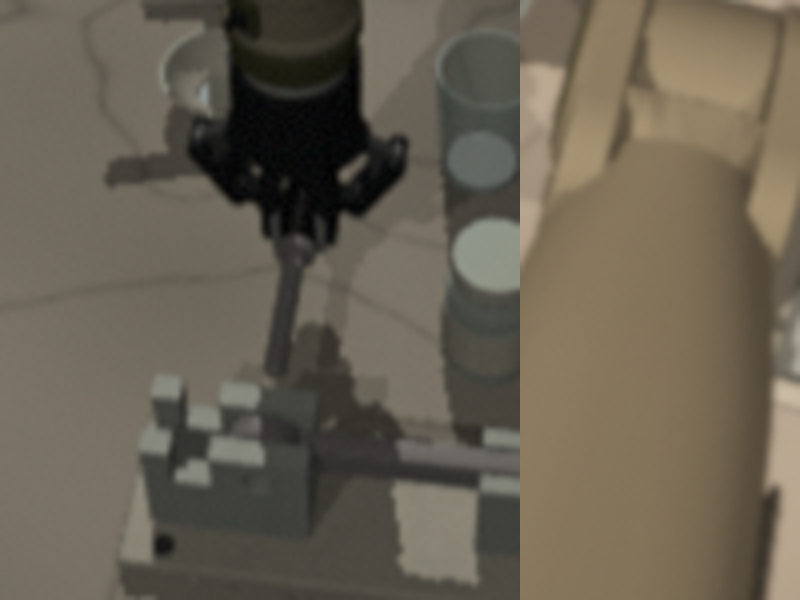

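Pin is fully out: collar at crop (295,245), tip at (278,370), just clear of the cheek. Measuring its axis.

```bash
python3 - <<'E'
from fit import *
for nm in ('side3',):
    uv,P=cloud('side',np.load(nm+'.npy')); Q=todock(P)
    k=(abs(Q[:,0]+50)<20)&(Q[:,1]>27)&(Q[:,1]<128)&(Q[:,2]>45)&(Q[:,2]<105);Q=Q[k]
    for y in range(30,130,8):
        m=abs(Q[:,1]-y)<4
        if m.sum():print(y,m.sum(),Q[m].min(0).round(1)[[0,2]],Q[m].max(0).round(1)[[0,2]],np.median(Q[m],0).round(1))
print(todock(np.array([get_state()['tcp_pos']])))
E
```

```text
46 9 [-53.9  68.3] [-47.  75.] [-51.6  48.1  72.8]
54 24 [-57.7  68.7] [-45.2  78.1] [-50.4  53.2  74.4]
62 16 [-56.3  68.5] [-44.9  79.2] [-51.4  61.7  75.3]
70 18 [-57.9  70.6] [-44.9  78.9] [-49.9  69.3  75.7]
78 15 [-58.4  70.4] [-46.2  78.9] [-51.3  78.   74.8]
86 20 [-58.   67.4] [-45.1  78.5] [-50.5  85.6  74.9]
94 14 [-56.7  69.8] [-44.9  78.2] [-51.5  94.2  75.5]
102 19 [-57.4  71.8] [-44.9  78.9] [-50.  102.2  75.3]
110 14 [-58.2  71.6] [-46.   77.1] [-51.6 110.1  75.4]
118 19 [-57.8  69.7] [-44.8  78.5] [-49.9 118.6  75.7]
126 8 [-56.3  75.3] [-45.9  78.2] [-51.3 125.5  75.5]
[[-50.75899552 156.95588992  13.66316388]]
```

Emit:
{"fn": "arm_command", "kwargs": {
  "moves": [-1,0,0,-20,0,0,0,-1,0,0,-22,0,0,0,-1,0,-18,0,0,0,0,-1,0,-19,0,0,0,0,-1,-25,0,0,0,0,0,-1,-30,0,0,0,0,0,-1,-30,0,0,0,0,0,-1,-17,0,0,0,0,0]
}}

```text
clock: 9.48
tcp_pos: [0.5262, -0.161, 0.0562]
orientation: [-0.0, 0.801, 0.598, -0.0]
wrist_force: [0.4, -0.1, -1.2]
finger_gap: 0.0198
grip_force: 68.6
```

Emit:
{"fn": "arm_command", "kwargs": {
  "moves": [-1,0,0,0,0,0,0,-1,0,0,0,0,0,0]
}}

```text
clock: 9.72
tcp_pos: [0.5269, -0.1591, 0.0562]
orientation: [-0.0, 0.801, 0.599, 0.0]
wrist_force: [0.1, 0.7, -0.8]
finger_gap: 0.0202
grip_force: 68.6
```

```bash
python3 - <<'E'
from fit import *
I,D=read_camera('side');np.save('side4.npy',D)
uv,P=cloud('side',D); Q=todock(P)
k=(abs(Q[:,0]+88)<18)&(Q[:,1]>-75)&(Q[:,1]<45)&(Q[:,2]>99)&(Q[:,2]<135);Q=Q[k]
for y in range(-68,44,8):
    m=abs(Q[:,1]-y)<4
    if m.sum():print(y,m.sum(),Q[m].min(0).round(1)[[0,2]],Q[m].max(0).round(1)[[0,2]],np.median(Q[m],0).round(1))
s=get_state();print(todock(np.array([s['tcp_pos']])),s['finger_gap'],s['wrist_force'],s['orientation'])
E
```

```text
-60 1 [-84.7 113.4] [-84.7 113.4] [-84.7 -56.  113.4]
-52 28 [-94.3 107.8] [-81.  122.5] [-87.4 -52.3 115.6]
-44 25 [-93.3 113.9] [-80.5 121.9] [-86.  -43.2 117.8]
-36 18 [-93.  115.1] [-81.3 121.5] [-87.  -36.  118.6]
-28 24 [-93.8 111.9] [-80.9 121.9] [-86.1 -29.2 117.7]
-20 24 [-103.3   99.2] [-74.9 119.9] [-86.3 -20.5 117.8]
-12 26 [-105.2   99. ] [-74.  121.5] [-86.7 -12.2 117. ]
-4 19 [-92.3 112.5] [-80.9 120.3] [-87.3  -4.1 118.8]
4 19 [-93.3 115.3] [-80.5 122.1] [-85.6   3.4 118.3]
12 23 [-102.8  100.2] [-80.4 121.1] [-86.7  11.8 118.2]
20 21 [-102.3   99. ] [-80.9 121.8] [-87.3  19.3 118.5]
28 56 [-99. 101.] [-74.4 127.3] [-85.6  28.6 119. ]
36 27 [-99.4 112.2] [-74.4 127.5] [-85.6  35.  122.1]
[[-86.86189395  53.9913294   56.23364273]] 0.019819256267258972 [ 0.08809641  0.03042672 -1.67428284] [-2.02484657e-04  8.00431400e-01  5.99424328e-01  8.55986130e-05]
```

Emit:
{"fn": "arm_command", "kwargs": {
  "moves": [-1,0,-1,12,0,0,0,-1,0,0,12,0,0,0,-1,0,0,10,0,0,0,-1,0,0,4,0,0,0,-1,0,0,0,0,0,0,-1,0,0,0,0,0,0]
}}

```text
clock: 10.52
tcp_pos: [0.5261, -0.1597, 0.0184]
orientation: [0.0, 0.801, 0.599, 0.0]
wrist_force: [0.2, 0.1, -1.4]
finger_gap: 0.02
grip_force: 68.9
```

Emit:
{"fn": "arm_command", "kwargs": {
  "moves": [-1,0,0,1,0,0,0,-1,0,0,1,0,0,0,-1,0,0,0,0,0,0]
}}

```text
clock: 10.9
tcp_pos: [0.5264, -0.1597, 0.0173]
orientation: [0.001, 0.801, 0.599, 0.0]
wrist_force: [-2.3, 2.0, 7.4]
finger_gap: 0.0199
grip_force: 69.4
```

Emit:
{"fn": "arm_command", "kwargs": {
  "moves": [-0.3,0,0,-0.7,0,0,0,-0.1,0,0,0,0,0,0,0.4,0,0,0,0,0,0,0.7,0,0,0,0,0,0,0.7,0,0,-15,0,0,0,0.7,0,0,-30,0,0,0,0.7,0,0,-50,0,0,0,0.7,0,0,-50,0,0,0]
}}

```text
clock: 11.9
tcp_pos: [0.5257, -0.1594, 0.1644]
orientation: [0.0, 0.801, 0.599, 0.0]
wrist_force: [0.9, -0.9, -0.4]
finger_gap: 0.0724
grip_force: 0.0
```

```bash
python3 - <<'E'
from fit import *
I,D=read_camera('side');np.save('side5.npy',D)
uv,P=cloud('side',D); Q=todock(P)
k=(abs(Q[:,0]+88)<14)&(Q[:,1]>-75)&(Q[:,1]<90)&(Q[:,2]>62)&(Q[:,2]<96);Qp=Q[k]
for y in range(-68,90,8):
    m=abs(Qp[:,1]-y)<4
    if m.sum():print(y,m.sum(),Qp[m].min(0).round(1)[[0,2]],Qp[m].max(0).round(1)[[0,2]])
# stay
for x in range(-60,115,10):
    m=(abs(Q[:,0]-x)<5)&(abs(Q[:,1])<9)&(Q[:,2]>80)&(Q[:,2]<105)
    if m.sum(): print('stay',x,m.sum(),Q[m].min(0).round(1)[1],Q[m].max(0).round(1)[1:],np.median(Q[m],0).round(1))
cv2.imwrite('pics/c5.png',cv2.resize(I[230:380,250:400],(600,600),interpolation=cv2.INTER_CUBIC))
need(world(DV,(50,0,200)))
E
```

```text
-60 2 [-89.6  77.2] [-87.3  77.7]
-52 29 [-97.4  70.9] [-83.8  83.2]
-44 20 [-96.8  74.7] [-84.1  84. ]
-36 23 [-97.6  75.6] [-84.3  84.8]
-28 44 [-101.5   62.8] [-74.  95.]
-20 42 [-101.8   62.8] [-74.4  95.6]
-12 35 [-100.6   64.7] [-80.4  95.9]
-4 22 [-95.7  74.2] [-83.8  85.7]
4 21 [-97.3  66.5] [-75.2  86.3]
12 53 [-101.8   62.1] [-74.1  94.8]
20 34 [-98.5  64.6] [-75.4  95.8]
28 47 [-99.3  65.7] [-78.4  89.3]
36 25 [-99.5  76.8] [-79.8  88.9]
44 26 [-99.6  79.1] [-80.3  87.8]
52 26 [-100.3   74. ] [-79.8  86. ]
60 32 [-100.3   73. ] [-79.5  86.4]
68 28 [-99.7  77.5] [-80.1  88.3]
76 40 [-100.8   70. ] [-76.9  89.2]
stay -60 30 -7.9 [ 9.  99.2] [-59.2  -1.1  93.4]
stay -50 33 -7.9 [  8.6 100.7] [-50.3  -1.4  96.2]
stay -40 34 -8.0 [  8.9 101. ] [-40.2   0.1  93.5]
stay -30 27 -6.6 [ 8.9 97.9] [-30.    1.2  87.3]
stay -20 30 -8.3 [ 8.8 98.1] [-20.1   0.4  87.7]
stay -10 31 -8.7 [ 4.4 90.1] [-9.9 -3.1 86.2]
stay 0 31 -8.2 [ 5.5 91.2] [ 0.2 -2.1 86.4]
stay 10 32 -8.9 [ 5.4 89.7] [10.4 -4.6 86.6]
stay 20 32 -8.5 [ 7.  90.1] [20.4 -2.8 86.9]
stay 30 30 -7.8 [ 5.6 89.3] [30. -3. 87.]
stay 40 32 -8.2 [ 7. 90.] [40.1 -2.3 87. ]
stay 50 31 -9.0 [ 4.6 89.6] [49.7 -4.5 86.7]
stay 60 33 -8.7 [ 4.8 90.9] [59.9 -2.9 86.8]
stay 70 29 -8.5 [ 5.6 91.1] [70.5 -2.6 86.6]
stay 80 34 -7.9 [ 8.8 88.9] [79.8 -0.6 87. ]
stay 90 33 -8.3 [ 8.9 90.3] [90.2 -0.9 86.5]
stay 100 33 -8.9 [ 8.5 90.4] [99.4 -2.4 86. ]
stay 110 5 -7.0 [ 3.3 87.9] [105.6   0.   85.3]
clk 11.95 tcp [ 0.5291 -0.1609  0.1719] Rcols [[0.282, 0.959, -0.002], [0.959, -0.282, 0.011], [0.01, -0.005, -1.0]] gap 0.0724 F [ 3.1 -0.9  4.4] j [-0.44  0.27 -0.07  1.23 -0.    1.42]
shift [-52.8 134.5 -26.6]
```

View pics/c5.png

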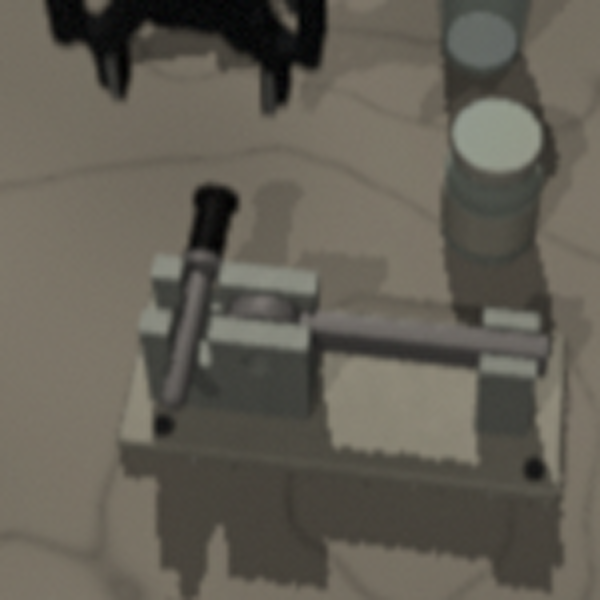

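Emit:
{"fn": "arm_command", "kwargs": {
  "moves": [0.7,0,0,-5,0,0,-0.1745,0.7,0,0,-5,0,0,-0.1745,0.7,0,0,-5,0,0,-0.1745,0.7,0,0,-5,0,0,-0.1745,0.7,0,0,-5,0,0,-0.1745,0.7,0,0,-5,0,0,-0.1745,0.7,0,0,-5,0,0,-0.1745,0.7,0,0,-5,0,0,-0.1745]
}}

```text
clock: 12.95
tcp_pos: [0.5259, -0.1595, 0.2031]
orientation: [0.001, 0.226, 0.974, -0.0]
wrist_force: [-0.4, 1.0, -0.8]
finger_gap: 0.0726
grip_force: 0.0
```

Emit:
{"fn": "arm_command", "kwargs": {
  "moves": [0.2,0,0,0,0,0,-0.1745,0.2,0,0,0,0,-0.145,0,0.2,0,0,0,0,-0.145,0,0.2,0,0,0,0,-0.145,0,0.2,0,0,0,0,0,0]
}}

```text
clock: 13.58
tcp_pos: [0.52, -0.1565, 0.1983]
orientation: [0.211, 0.14, 0.967, -0.03]
wrist_force: [0.3, 0.6, -0.3]
finger_gap: 0.0513
grip_force: 0.0
```

```bash
python3 - <<'E'
from fit import *
need(world(DV,(67.4,-1,130)))
E
```

```text
clk 13.57 tcp [ 0.52   -0.1565  0.1983] Rcols [[-0.872, 0.258, -0.416], [0.283, 0.959, 0.001], [0.399, -0.116, -0.91]] gap 0.0513 F [ 0.3  0.6 -0.3] j [-0.5  -0.12 -0.53  0.74  0.09 -0.19]
shift [-118.6  -55.5  129.3]
```

Emit:
{"fn": "arm_command", "kwargs": {
  "moves": [0.2,-23.7,-11.1,25.9,0,0,0,0.2,-23.7,-11.1,25.9,0,0,0,0.2,-23.7,-11.1,25.9,0,0,0,0.2,-23.7,-11.1,25.9,0,0,0,0.2,-23.7,-11.1,25.9,0,0,0,0.2,0,0,0,0,0,0,0.2,0,0,0,0,0,0]
}}

```text
clock: 14.45
tcp_pos: [0.6664, -0.2589, 0.135]
orientation: [0.213, 0.139, 0.966, -0.031]
wrist_force: [-0.2, 0.2, -0.2]
finger_gap: 0.0512
grip_force: 0.0
```

```bash
python3 - <<'E'
from fit import *
I,D=read_camera('side');np.save('side6.npy',D)
need(world(DV,(67.4,-1,20.6)))
s=get_state();t=s['tcp_pos'];z=rot(s['orientation']).as_matrix()[:,2]
C=cv2.resize(I[200:380,260:420],None,fx=3.3,fy=3.3,interpolation=cv2.INTER_CUBIC)
for q in proj('side',[t,t-.04*z,t-.059*z]): cv2.circle(C,tuple(((q-[260,200])*3.3).astype(int)),3,(0,0,255),-1)
cv2.imwrite('pics/c6.png',C)
Q=todock(cloud('side',D)[1]);k=(Q[:,0]<130)&(Q[:,0]>0)&(abs(Q[:,1])<50)&(Q[:,2]>105)&(Q[:,2]<260);Q=Q[k]
for sgn in(-1,1):
  for zz in range(120,260,12):
    m=(Q[:,1]*sgn>0)&(abs(Q[:,2]-zz)<6)
    if m.sum():print(sgn,zz,m.sum(),Q[m].min(0).round(),Q[m].max(0).round())
E
```

```text
clk 14.5 tcp [ 0.6661 -0.2586  0.1353] Rcols [[-0.87, 0.256, -0.422], [0.282, 0.959, -0.0], [0.404, -0.119, -0.907]] gap 0.0513 F [-0.2  0.6 -0.3] j [-0.53  0.25 -0.29  0.61  0.1  -0.22]
shift [ 55.1   1.2 100.9]
-1 180 19 [ 43. -44. 179.] [ 64. -31. 186.]
-1 192 40 [ 43. -43. 186.] [ 64. -27. 198.]
-1 204 31 [ 48. -43. 198.] [ 58. -30. 210.]
-1 216 18 [ 30. -43. 211.] [ 51. -30. 222.]
-1 228 52 [ 19. -50. 222.] [ 49. -21. 234.]
-1 240 69 [ 22. -37. 234.] [ 44. -23. 245.]
-1 252 45 [ 23. -49. 246.] [ 43. -16. 258.]
1 168 4 [ 46.  23. 172.] [ 54.  24. 173.]
1 180 37 [ 41.  21. 175.] [ 64.  29. 185.]
1 192 45 [ 37.  22. 186.] [ 62.  29. 198.]
1 204 47 [ 35.  20. 199.] [ 57.  30. 210.]
1 216 34 [ 36.  22. 210.] [ 52.  47. 221.]
1 228 40 [ 34.  18. 222.] [ 48.  49. 233.]
1 240 34 [ 35.   4. 234.] [ 44.  50. 246.]
1 252 35 [ 31.   1. 246.] [ 42.  50. 258.]
```

View pics/c6.png

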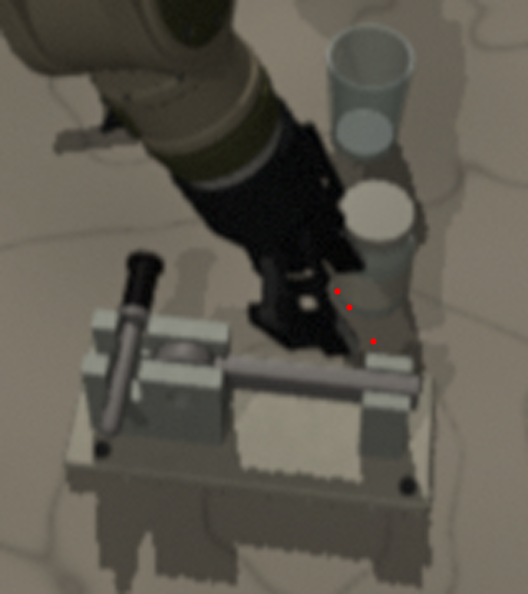

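Emit:
{"fn": "arm_command", "kwargs": {
  "moves": [0.2,9.2,0.2,16.8,0,0,0,0.2,9.2,0.2,16.8,0,0,0,0.2,9.2,0.2,16.8,0,0,0,0.2,9.2,0.2,16.8,0,0,0,0.2,9.2,0.2,16.8,0,0,0,0.2,9.1,0.2,16.9,0,0,0,0.2,0,0,0,0,0,0]
}}

```text
clock: 15.38
tcp_pos: [0.6575, -0.2542, 0.019]
orientation: [0.212, 0.139, 0.967, -0.03]
wrist_force: [1.3, 0.1, -0.7]
finger_gap: 0.0514
grip_force: 0.0
```

Emit:
{"fn": "arm_command", "kwargs": {
  "moves": [-0.5,0,0,0,0,0,0,-1,0,0,0,0,0,0,-1,0,0,0,0,0,0,-1,0,0,0,0,0,0,-1,0,0,0,0,0,0],
  "newtons": 90
}}

```text
clock: 16.0
tcp_pos: [0.6599, -0.2559, 0.0217]
orientation: [0.215, 0.139, 0.966, -0.031]
wrist_force: [-2.6, 1.3, 7.1]
finger_gap: 0.0128
grip_force: 88.3
```

```bash
python3 - <<'E'
from fit import *
need(world(DV,(67.4,-1,100)));s=get_state();print(s['grip_force'],s['wrist_force'],s['ft_torque'],todock(np.array([s['tcp_pos']])))
E
```

```text
clk 16.0 tcp [ 0.6599 -0.2559  0.0217] Rcols [[-0.869, 0.255, -0.424], [0.282, 0.959, -0.001], [0.407, -0.12, -0.906]] gap 0.0128 F [-2.6  1.3  7.1] j [-0.53  0.36 -0.46  0.32  0.1  -0.22]
shift [-32.6   0.3 -71.2]
88.26736092567444 [-2.55499069  1.27617298  7.09717211] [0.16620389 0.35836506 0.08495053] [[68.09983417 -1.39151996 21.74368091]]
```

Emit:
{"fn": "arm_command", "kwargs": {
  "moves": [-1,-2.5,0,-5.4,0,0,0,-1,-5.1,0,-10.9,0,0,0,-1,-5.1,0,-10.9,0,0,0,-1,-5.1,0,-10.9,0,0,0,-1,-5.1,0,-10.9,0,0,0,-1,-5.1,0,-10.9,0,0,0,-1,-10.2,0,-21.8,0,0,0,-1,-10.2,0,-21.8,0,0,0]
}}

```text
clock: 17.0
tcp_pos: [0.6589, -0.2552, 0.1349]
orientation: [0.213, 0.139, 0.966, -0.031]
wrist_force: [1.1, 0.0, -2.3]
finger_gap: 0.0128
grip_force: 87.6
```

```bash
cat > pose.py <<'E'
from fit import *
A=np.deg2rad(25)
def stay_axes(M): # stay axes from tool matrix, grasp lean 25deg
    x,y,z=M.T; return np.c_[-np.cos(A)*x+np.sin(A)*z, y, -np.cos(A)*z-np.sin(A)*x]
def eye(s,off=92.):
    M=rot(s['orientation']).as_matrix(); S=stay_axes(M); return s['tcp_pos']-.060*M[:,2]-S[:,0]*off/1e3,S
E
python3 - <<'E'
from pose import *
I,D=read_camera('side');np.save('side7.npy',D)
s=get_state();e,S=eye(s);print(e,S.T.round(3).tolist(),s['finger_gap'],s['wrist_force'])
d=cloud('side',D)[1]-e; L=d@S*1e3
k=(abs(L[:,1])<12)&(abs(L[:,2])<30)&(L[:,0]>-30)&(L[:,0]<165)
L=L[k]
for x in range(-24,165,12):
    m=abs(L[:,0]-x)<6
    if m.sum():print(x,m.sum(),L[m].min(0).round(1),L[m].max(0).round(1))
C=cv2.resize(I[180:360,250:410],None,fx=3.3,fy=3.3,interpolation=cv2.INTER_CUBIC); cv2.imwrite('pics/c7.png',C)
E
```

```text
[ 0.5484273  -0.22316801  0.19358123] [[0.959, -0.282, 0.005], [0.282, 0.959, -0.001], [-0.004, 0.003, 1.0]] 0.01257305723918758 [1.98297977 0.1036911  0.86908685]
-24 24 [-23.7  -7.2 -13.7] [-18.2   3.8  10.5]
-12 93 [-17.9  -8.8 -21.5] [-6.1  7.7 17.9]
0 92 [ -6.   -8.6 -25.9] [ 6.   8.1 18.9]
12 80 [  6.1  -8.4 -21.3] [17.9  7.8 16. ]
24 66 [ 18.6  -8.9 -17.1] [29.9  6.   9.5]
36 63 [ 30.3  -8.4 -15.3] [41.8  6.3  9.5]
48 8 [ 43.5  -7.4 -14.3] [43.9 -3.5  8.6]
72 2 [ 70.3 -11.9  18.5] [75.9 -9.6 19.5]
84 29 [ 81.8 -11.    5.9] [89.9 11.3 29.7]
96 64 [ 90.  -11.8  -3. ] [101.8  11.5  19.4]
108 72 [102.  -10.9 -15.1] [114.    5.9   8.7]
120 70 [114.1  -9.  -18.1] [125.9   5.4   8.5]
132 69 [126.2  -8.7 -17.2] [137.9   4.9   7.9]
144 71 [138.2  -8.8 -16.8] [149.9   6.    8.3]
156 23 [150.2  -8.9 -14.3] [154.2   3.7   7.1]
```

View pics/c7.png

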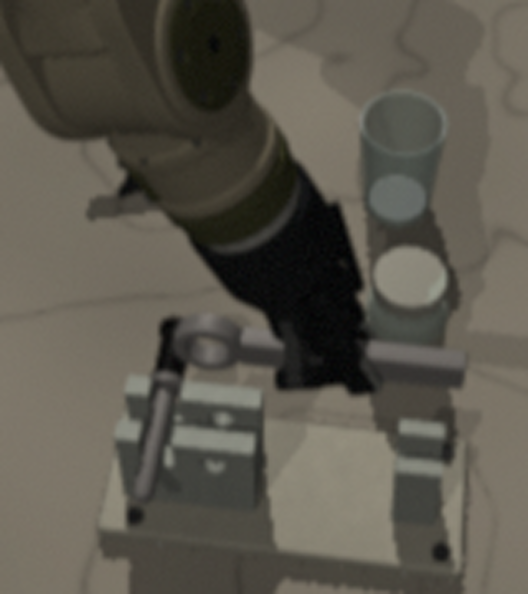

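The arm is held level and straight, with its eye at crop (210,340). Planning the transfer to the peg.

```bash
cat >> pose.py <<'E'
OFF,ZO=93.5,3.
def eye(s):
    M=rot(s['orientation']).as_matrix(); S=stay_axes(M)
    return s['tcp_pos']-.060*M[:,2]-S[:,0]*OFF/1e3-S[:,2]*ZO/1e3,S
def pose_for(eyep,S):
    x=-np.cos(A)*S[:,0]-np.sin(A)*S[:,2]; z=np.sin(A)*S[:,0]-np.cos(A)*S[:,2]
    M=np.c_[x,S[:,1],z]; return eyep+S[:,0]*OFF/1e3+S[:,2]*ZO/1e3+.060*z,M
def frames():
    Xs=np.array([np.cos(SV[2]),np.sin(SV[2]),0]);Z=np.array([0,0,1.]);Ys=np.cross(Z,Xs)
    return Xs,Ys,Z
def rows(p0,M0,p1,M1,n):
    rv=R.from_matrix(M0.T@M1).as_rotvec(); out=[]
    P=[p0+(p1-p0)*i/n for i in range(n+1)];Ms=[M0@R.from_rotvec(rv*i/n).as_matrix() for i in range(n+1)]
    print('turn/row',(rv/n).round(4))
    for i in range(n): print((Ms[i].T@(P[i+1]-P[i])*1e3).round(1).tolist())
def here(): s=get_state(); return s['tcp_pos'],rot(s['orientation']).as_matrix()
E
python3 - <<'E'
from pose import *
p,M=here();Xs,Ys,Z=frames()
S1=np.c_[-Ys,Xs,Z]; g=np.array([.45,.05,.34]); p1,M1=pose_for(g-S1[:,0]*.0935,S1)
rows(p,M,p1,M1,9)
S2=np.c_[-Z,Xs,-Ys]; e2=world(SV,(-125,0,225));p2,M2=pose_for(e2,S2); print(p2,e2)
rows(p1,M1,p2,M2,10)
E
```

```text
turn/row [0.0659 0.0006 0.1406]
[21.5, 23.2, -28.5]
[24.5, 18.1, -29.8]
[26.6, 12.5, -30.8]
[28.0, 6.6, -31.5]
[28.5, 0.5, -31.7]
[28.2, -5.6, -31.5]
[27.0, -11.5, -30.9]
[25.0, -17.2, -29.9]
[22.2, -22.4, -28.6]
[0.44869063 0.30714575 0.1061429 ] [0.44289721 0.25609496 0.225     ]
turn/row [-0.      0.1571 -0.    ]
[33.2, -3.0, 4.7]
[32.0, -3.0, 9.8]
[30.1, -3.0, 14.7]
[27.4, -3.0, 19.2]
[24.1, -3.0, 23.3]
[20.1, -3.0, 26.7]
[15.7, -3.0, 29.6]
[10.9, -3.0, 31.7]
[5.8, -3.0, 33.0]
[0.6, -3.0, 33.5]
```

Emit:
{"fn": "arm_command", "kwargs": {
  "moves": [-1,21.5,23.2,-28.5,0.066,0.0006,0.1406,-1,24.5,18.1,-29.8,0.066,0.0006,0.1406,-1,26.6,12.5,-30.8,0.066,0.0006,0.1406,-1,28,6.6,-31.5,0.066,0.0006,0.1406,-1,28.5,0.5,-31.7,0.066,0.0006,0.1406,-1,28.2,-5.6,-31.5,0.066,0.0006,0.1406,-1,27,-11.5,-30.9,0.066,0.0006,0.1406,-1,25,-17.2,-29.9,0.066,0.0006,0.1406]
}}

```text
clock: 18.05
tcp_pos: [0.469, -0.0042, 0.2689]
orientation: [0.153, 0.677, 0.704, -0.151]
wrist_force: [-0.1, 1.1, -1.9]
finger_gap: 0.0129
grip_force: 88.2
```

Emit:
{"fn": "arm_command", "kwargs": {
  "moves": [-1,22.2,-22.4,-28.6,0.066,0.0006,0.1406,-1,0,0,0,0,0,0,-1,0,0,0,0,0,0]
}}

```text
clock: 18.42
tcp_pos: [0.4466, 0.0257, 0.2844]
orientation: [0.141, 0.728, 0.651, -0.163]
wrist_force: [0.3, -0.2, -2.5]
finger_gap: 0.0127
grip_force: 88.3
```

```bash
python3 - <<'E'
from pose import *
p,M=here();Xs,Ys,Z=frames();s=get_state();print(p,s['joint_pos'].round(2),s['wrist_force'],s['finger_gap'])
e,S=eye(s);print(e,S.T.round(3).tolist())
S2=np.c_[-Z,Xs,-Ys]; e2=world(SV,(-125,0,225));p2,M2=pose_for(e2,S2)
rows(p,M,p2,M2,12)
E
```

```text
[0.44660842 0.02568019 0.2843956 ] [ 0.18  0.18  0.02  1.55 -0.41  1.89] [ 0.31813895 -0.17095005 -2.543478  ] 0.012714518216077558
[0.46019333 0.14364859 0.33602568] [[-0.112, -0.994, -0.002], [0.994, -0.112, -0.007], [0.006, -0.003, 1.0]]
turn/row [-6.000e-04  1.307e-01 -1.000e-04]
[27.4, -2.3, 3.7]
[26.7, -2.3, 7.2]
[25.5, -2.4, 10.6]
[23.9, -2.4, 13.9]
[21.9, -2.4, 16.9]
[19.5, -2.4, 19.6]
[16.8, -2.4, 22.0]
[13.8, -2.4, 24.0]
[10.6, -2.4, 25.6]
[7.1, -2.4, 26.7]
[3.6, -2.4, 27.4]
[-0.0, -2.5, 27.7]
```

Emit:
{"fn": "arm_command", "kwargs": {
  "moves": [-1,27.4,-2.3,3.7,-0.0006,0.1307,0,-1,26.7,-2.3,7.2,-0.0006,0.1307,0,-1,25.5,-2.4,10.6,-0.0006,0.1307,0,-1,23.9,-2.4,13.9,-0.0006,0.1307,0,-1,21.9,-2.4,16.9,-0.0006,0.1307,0,-1,19.5,-2.4,19.6,-0.0006,0.1307,0]
}}

```text
clock: 19.18
tcp_pos: [0.4476, 0.1655, 0.1953]
orientation: [-0.117, 0.735, 0.655, 0.131]
wrist_force: [-0.8, 0.4, -3.0]
finger_gap: 0.0127
grip_force: 88.2
```

Emit:
{"fn": "arm_command", "kwargs": {
  "moves": [-1,16.8,-2.4,22,-0.0006,0.1307,0,-1,13.8,-2.4,24,-0.0006,0.1307,0,-1,10.6,-2.4,25.6,-0.0006,0.1307,0,-1,7.1,-2.4,26.7,-0.0006,0.1307,0,-1,3.6,-2.4,27.4,-0.0006,0.1307,0,-1,0,-2.5,27.7,-0.0006,0.1307,0,-1,0,0,0,0,0,0,-1,0,0,0,0,0,0]
}}

```text
clock: 20.18
tcp_pos: [0.4492, 0.306, 0.1067]
orientation: [-0.356, 0.63, 0.561, 0.401]
wrist_force: [0.9, 0.9, -2.7]
finger_gap: 0.0127
grip_force: 88.4
```

```bash
cat > look.py <<'E'
from pose import *
import sys
s=get_state();e,S=eye(s);print('clk',s['clock'],'j',s['joint_pos'].round(2),'F',s['wrist_force'].round(1),'gap',s['finger_gap'],'grip',s['grip_force'])
print('eye stand mm',todock(e[None],SV).round(1),'S',S.T.round(3).tolist())
for n in('side','top'):
    I,D=read_camera(n); P=cloud(n,D)[1]; L=(P-e)@S*1e3
    np.save(f'{n}_{sys.argv[1]}.npy',D); cv2.imwrite(f'pics/{n}_{sys.argv[1]}.png',I)
    k=(abs(L[:,1])<14)&(abs(L[:,2])<32)&(L[:,0]>-34)&(L[:,0]<170);L=L[k]
    for x in range(-24,165,12):
        m=abs(L[:,0]-x)<6
        if m.sum():print(n,x,m.sum(),L[m].min(0).round(1),L[m].max(0).round(1))
E
python3 look.py a; python3 - <<'E'
import cv2,numpy as np
a=cv2.imread('pics/side_a.png')[90:240,230:380];b=cv2.imread('pics/top_a.png')[150:300,150:300]
cv2.imwrite('pics/c8.png',np.hstack([cv2.resize(x,(400,400),interpolation=cv2.INTER_CUBIC) for x in(a,b)]))
E
```

```text
clk 20.175 j [-0.19  0.35 -0.71  0.68  1.13  1.39] F [ 0.9  0.9 -2.7] gap 0.012699495548595193 grip 88.4075939655304
eye stand mm [[-124.6   -0.7  225.8]] S [[0.0, -0.003, -1.0], [0.993, -0.116, 0.001], [-0.116, -0.993, 0.003]]
top -24 74 [-24.8  -7.  -10.6] [-18.2   6.8  16.5]
top -12 62 [-18.   -6.6 -18.3] [-6.3  7.  22.1]
top 0 11 [-5.3 -5.4 20.7] [ 4.7  6.8 23.2]
top 12 6 [  7.6   6.  -11.9] [17.8  7.   5.4]
top 36 1 [31.2  6.8  4.8] [31.2  6.8  4.8]
top 48 2 [43.1  6.7  4.7] [48.9  6.9  5.7]
top 60 10 [ 57.9 -12.3   5.2] [65.1 10.3 31.6]
top 72 58 [ 66.1 -13.5   4.3] [77.8 14.  30.4]
top 84 52 [ 78.  -13.8 -18.5] [89.9 13.7 26.3]
top 96 16 [ 90.8 -13.8 -17.7] [100.9  13.7  22.3]
top 108 5 [104.2  -5.9  12.8] [113.7   5.5  13.2]
top 120 4 [116.3  -6.3  12.3] [125.9   3.1  12.9]
top 132 4 [127.6  -6.4  12.5] [134.4   3.1  13.5]
top 144 3 [138.6  -4.   12.9] [140.9   0.7  13.3]
top 156 4 [150.6  -6.7  12. ] [160.2   2.9  12.8]
```

View pics/c8.png

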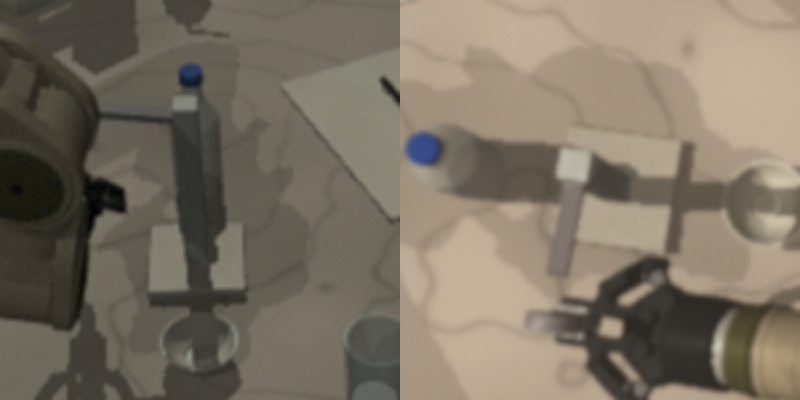

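```bash
python3 - <<'E'
from pose import *
Q=todock(cloud('top',np.load('top_a.npy'))[1],SV)
for x in range(-85,-10,8):
    m=(abs(Q[:,0]-x)<4)&(abs(Q[:,1])<20)&(Q[:,2]>195)&(Q[:,2]<240)
    if m.sum():print('peg',x,m.sum(),Q[m].min(0).round(1)[1:],Q[m].max(0).round(1)[1:],np.median(Q[m],0).round(1))
m=(abs(Q[:,0]+124)<12)&(abs(Q[:,1])<30)&(Q[:,2]>200)&(Q[:,2]<262)
for y in range(-26,28,4):
    k=m&(abs(Q[:,1]-y)<2)
    if k.sum():print('eye',y,k.sum(),Q[k].min(0).round(1),Q[k].max(0).round(1))
E
```

```text
peg -85 30 [ -7.4 220.2] [  9.  230.6] [-84.5   1.6 227.3]
peg -77 31 [ -7.5 217.3] [  9.8 230.6] [-77.2   0.7 226.6]
peg -69 32 [ -7.1 216.8] [  9.6 229.4] [-69.  -0. 225.]
peg -61 33 [ -6.9 213.7] [  8.6 229.5] [-60.7   0.7 223.7]
peg -53 30 [ -7.4 218.8] [  8.6 226.9] [-53.1   0.4 223.2]
peg -45 32 [ -6.8 215.5] [  9.2 224.9] [-4.510e+01 -1.000e-01  2.211e+02]
peg -37 31 [ -6.4 212.1] [  9.4 223.6] [-3.670e+01  2.000e-01  2.206e+02]
peg -29 31 [ -7.4 215.4] [  9.2 224. ] [-28.7   1.8 219.9]
peg -21 30 [ -7.4 215. ] [  8.1 223.5] [-21.   -0.4 219. ]
peg -13 49 [-12.6 197.5] [ 11.4 233.6] [-12.3  -0.9 225.5]
eye -22 21 [-130.3  -24.   221.1] [-117.7  -20.1  238.8]
eye -18 17 [-130.8  -19.6  233.3] [-118.   -16.3  244.1]
eye -14 16 [-131.2  -16.   239.4] [-118.6  -12.   246. ]
eye -10 15 [-131.6  -12.   242.6] [-119.    -8.2  249.4]
eye -6 15 [-130.1   -8.   208. ] [-117.7   -4.3  250.3]
eye -2 16 [-130.6   -3.9  212.3] [-1.180e+02 -2.000e-01  2.497e+02]
eye 2 13 [-1.312e+02  1.000e-01  2.080e+02] [-118.5    3.8  249.8]
eye 6 13 [-131.5    4.   244. ] [-119.1    7.8  250.6]
eye 10 14 [-130.3    8.1  217.3] [-117.6   11.7  246. ]
eye 14 10 [-130.8   12.3  236. ] [-118.1   15.7  243.4]
eye 18 3 [-124.7   16.2  232.1] [-120.8   17.5  236.4]
```

Emit:
{"fn": "arm_command", "kwargs": {
  "moves": [-1,-2.1,0,4.9,0,0,0,-1,0,10,0,0,0,0,-1,0,10,0,0,0,0,-1,0,10,0,0,0,0,-1,0,10,0,0,0,0,-1,0,0,0,0,0,0]
}}

```text
clock: 21.02
tcp_pos: [0.4898, 0.3056, 0.1023]
orientation: [-0.357, 0.63, 0.561, 0.401]
wrist_force: [-0.0, 0.1, -1.6]
finger_gap: 0.0127
grip_force: 88.4
```

```bash
python3 look.py b | head -3; python3 - <<'E'
from pose import *
Q=todock(cloud('top',np.load('top_b.npy'))[1],SV)
for y in range(-26,28,4):
    k=(abs(Q[:,0]+84)<10)&(Q[:,2]>205)&(Q[:,2]<262)&(abs(Q[:,1]-y)<2)
    if k.sum():print('eye',y,k.sum(),Q[k].min(0).round(1),Q[k].max(0).round(1))
E
```

```text
clk 21.025 j [-0.18  0.41 -0.62  0.67  1.13  1.42] F [-0.   0.1 -1.6] gap 0.012653132357849041 grip 88.40408563613892
eye stand mm [[-84.1   3.2 221.2]] S [[-0.0, -0.001, -1.0], [0.993, -0.115, -0.0], [-0.115, -0.993, 0.001]]
top -24 52 [-25.2  -7.7 -10.2] [-18.    5.7  15.9]
eye -22 1 [-80.1 -20.1 224.1] [-80.1 -20.1 224.1]
eye -18 18 [-91.2 -19.9 216.6] [-78.6 -16.4 232.8]
eye -14 18 [-91.7 -15.9 230.6] [-78.9 -12.2 243.1]
eye -10 14 [-92.3 -11.5 233.1] [-79.5  -8.2 241.9]
eye -6 16 [-91.   -7.9 222.5] [-75.6  -4.4 244. ]
eye -2 20 [-91.6  -3.8 224.3] [-74.   -0.3 246.3]
eye 2 16 [-9.190e+01  1.000e-01  2.246e+02] [-74.5   3.7 244.6]
eye 6 16 [-92.1   4.1 225.4] [-75.1   7.9 243.4]
eye 10 12 [-90.9   8.  235.8] [-78.4  11.5 241.1]
eye 14 13 [-91.4  12.2 232.6] [-78.6  15.9 240.5]
eye 18 7 [-91.7  16.4 229.5] [-79.2  19.2 236.9]
eye 22 4 [-87.6  20.  228.3] [-81.5  20.6 231.4]
```

Emit:
{"fn": "arm_command", "kwargs": {
  "moves": [-1,-0.6,7,0.3,0,0,0,-1,-0.8,7,0.4,0,0,0,-1,-0.8,7,0.4,0,0,0,-1,-0.8,7,0.4,0,0,0,-1,-0.6,6,0.2,0,0,0,-1,0,0,0,0,0,0]
}}

```text
clock: 21.88
tcp_pos: [0.523, 0.3018, 0.0983]
orientation: [-0.357, 0.63, 0.561, 0.401]
wrist_force: [0.2, -0.0, -1.2]
finger_gap: 0.0128
grip_force: 88.4
```

Emit:
{"fn": "arm_command", "kwargs": {
  "moves": [-1,-1.8,0,0.8,0,0,0,-1,-1.8,0,0.8,0,0,0,-1,-1.8,0,0.8,0,0,0,-1,0,0,0,0,0,0]
}}

```text
clock: 22.38
tcp_pos: [0.5229, 0.3023, 0.0942]
orientation: [-0.358, 0.629, 0.56, 0.402]
wrist_force: [-2.0, -0.5, 6.0]
finger_gap: 0.0128
grip_force: 89.2
```

Emit:
{"fn": "arm_command", "kwargs": {
  "moves": [-1,-0.9,0,0.4,0,0,0,-1,0,0,0,0,0,0]
}}

```text
clock: 22.62
tcp_pos: [0.5231, 0.3025, 0.0941]
orientation: [-0.358, 0.629, 0.56, 0.403]
wrist_force: [-2.1, -0.4, 10.0]
finger_gap: 0.0132
grip_force: 89.4
```

Emit:
{"fn": "arm_command", "kwargs": {
  "moves": [-1,1,0,-0.4,0,0,0,-0.65,0,0,0,0,0,0,-0.6,0,0,0,0,0,0,-0.5,0,0,0,0,0,0,-0.4,0,0,0,0,0,0,-0.4,0,0,0,0,0,0]
}}

```text
clock: 23.38
tcp_pos: [0.5224, 0.3018, 0.0924]
orientation: [-0.358, 0.63, 0.561, 0.401]
wrist_force: [-0.2, 0.0, 0.1]
finger_gap: 0.0257
grip_force: 0.0
```

```bash
python3 look.py c; python3 - <<'E'
import cv2,numpy as np
a=cv2.imread('pics/side_c.png')[90:240,230:380];b=cv2.imread('pics/top_c.png')[170:270,180:280]
cv2.imwrite('pics/c9.png',np.hstack([cv2.resize(x,(400,400),interpolation=cv2.INTER_CUBIC) for x in(a,b)]))
E
```

```text
clk 23.375 j [-0.17  0.47 -0.55  0.68  1.13  1.43] F [-0.2  0.   0.1] gap 0.025697277192989983 grip 0.0
eye stand mm [[-51.2   3.1 211.3]] S [[-0.001, -0.0, -1.0], [0.993, -0.115, -0.001], [-0.115, -0.993, 0.001]]
top -24 75 [-25.5  -7.3 -12.8] [-18.2   5.8  17.8]
top -12 106 [-18.  -14.  -18.7] [-6.1 13.5 23. ]
top 0 12 [ -5.8  -9.  -17.3] [ 4.2  5.7 23.6]
top 12 2 [10.2 -8.2  8.4] [13.7 -8.  11.2]
top 24 2 [27.3 -9.4 10.4] [27.8 -9.2 12.6]
top 36 3 [32.  -9.8  4. ] [38.6 -8.7 13.7]
top 48 5 [ 42.3 -10.2   1.1] [52.1 -5.4 15.3]
top 60 8 [ 55.  -10.6   7. ] [64.2 13.3 29.6]
top 72 16 [ 66.1 -13.7  -4.8] [76.7 13.8 31.1]
top 84 22 [ 78.  -14.   -6.5] [89.7 13.8 23.3]
top 96 11 [ 91.2 -12.3  -1.6] [100.8  12.1  23. ]
top 108 9 [102.9 -12.8  -5.4] [1.127e+02 1.000e-01 1.590e+01]
top 120 4 [115.6 -11.4  14.9] [119.9  -1.7  16.5]
top 132 4 [127.9 -10.8  15.2] [134.8  -3.2  16.1]
top 144 5 [139.  -12.5  13.4] [148.4  -0.5  16.5]
top 156 2 [150.4  -4.8  15.8] [152.6  -2.5  15.9]
```

View pics/c9.png

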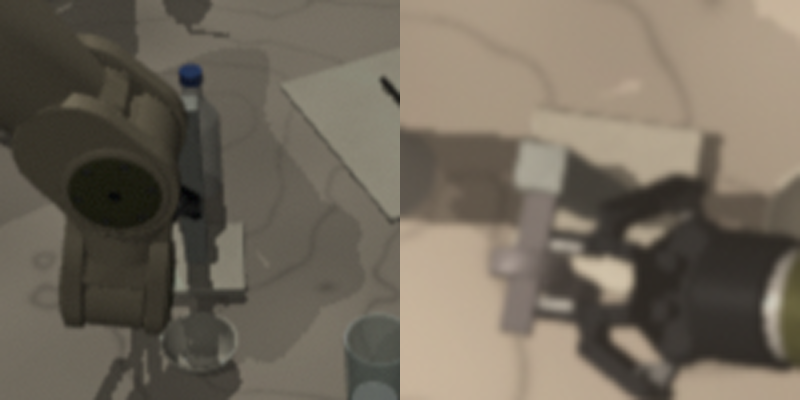

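Emit:
{"fn": "arm_command", "kwargs": {
  "moves": [-0.4,0,-3,0,0,0,0,-0.4,0,0,0,0,0,0,-0.4,0,0,-10,0,0,0,-0.4,0,0,-15,0,0,0,-0.4,0,0,-20,0,0,0,-0.4,0,0,-30,0,0,0,-0.4,0,0,-40,0,0,0,-0.4,0,0,-40,0,0,0]
}}

```text
clock: 24.48
tcp_pos: [0.5031, 0.1618, 0.1587]
orientation: [-0.358, 0.63, 0.561, 0.401]
wrist_force: [0.0, 0.0, -0.6]
finger_gap: 0.0257
grip_force: 0.0
```

Emit:
{"fn": "arm_command", "kwargs": {
  "moves": [-0.4,0,-30,-30,0,0,0,-0.4,0,-50,-20,0,0,0,-0.4,0,-50,0,0,0,0,-0.4,0,-30,0,0,0,0,-0.4,0,0,0,0,0,0,-0.4,0,0,0,0,0,0,-0.4,0,0,0,0,0,0,-0.4,0,0,0,0,0,0]
}}

```text
clock: 25.48
tcp_pos: [0.3396, 0.136, 0.1792]
orientation: [-0.357, 0.63, 0.561, 0.401]
wrist_force: [-0.3, -0.2, -0.4]
finger_gap: 0.0254
grip_force: 0.0
```

```bash
cat > fin.py <<'E'
from pose import *
s=get_state();print(s['clock'],s['tcp_pos'].round(3),s['wrist_force'].round(1))
J=[]
for i in range(3):
  for n in('side','top'):
    I,D=read_camera(n);Q=todock(cloud(n,D)[1],SV); J.append(I)
    o=[]
    for z in(80,110,140,170,200,230):
        m=(abs(Q[:,2]-z)<12)&(abs(Q[:,1])<28)&(Q[:,0]>-95)&(Q[:,0]<-22)
        if m.sum()>3:o.append((z,m.sum(),np.median(Q[m,0]).round(1),np.median(Q[m,1]).round(1)))
    print(n,o)
cv2.imwrite('pics/c10.png',np.hstack([cv2.resize(J[-2][90:240,230:380],(400,400),interpolation=cv2.INTER_CUBIC),cv2.resize(J[-1][130:330,150:450],(400,267)).repeat(1,0) if 0 else cv2.copyMakeBorder(cv2.resize(J[-2][240:390,240:390],(400,400),interpolation=cv2.INTER_CUBIC),0,0,0,0,0)]))
E
python3 fin.py
```

```text
25.475 [0.34  0.136 0.179] [-0.3 -0.2 -0.4]
side [(80, np.int64(30), np.float64(-60.5), np.float64(-13.8)), (110, np.int64(33), np.float64(-57.8), np.float64(-13.4)), (140, np.int64(44), np.float64(-55.2), np.float64(-12.3)), (170, np.int64(33), np.float64(-54.8), np.float64(-12.5)), (200, np.int64(32), np.float64(-50.6), np.float64(-18.8)), (230, np.int64(144), np.float64(-54.5), np.float64(-6.0))]
top [(80, np.int64(16), np.float64(-65.7), np.float64(-11.6)), (110, np.int64(18), np.float64(-63.9), np.float64(-11.0)), (140, np.int64(19), np.float64(-59.8), np.float64(-11.3)), (170, np.int64(10), np.float64(-61.2), np.float64(-10.8)), (200, np.int64(5), np.float64(-59.0), np.float64(-6.1)), (230, np.int64(319), np.float64(-54.3), np.float64(0.0))]
side [(80, np.int64(38), np.float64(-57.1), np.float64(-12.5)), (110, np.int64(33), np.float64(-57.2), np.float64(-13.1)), (140, np.int64(34), np.float64(-54.6), np.float64(-12.6)), (170, np.int64(37), np.float64(-53.9), np.float64(-11.8)), (200, np.int64(30), np.float64(-50.9), np.float64(-19.2)), (230, np.int64(143), np.float64(-54.3), np
[... 383 characters left out ...]
p.int64(32), np.float64(-56.7), np.float64(-12.8)), (110, np.int64(33), np.float64(-56.3), np.float64(-13.5)), (140, np.int64(35), np.float64(-54.2), np.float64(-12.8)), (170, np.int64(41), np.float64(-52.1), np.float64(-12.3)), (200, np.int64(26), np.float64(-50.9), np.float64(-19.2)), (230, np.int64(143), np.float64(-54.4), np.float64(-5.9))]
top [(80, np.int64(16), np.float64(-63.2), np.float64(-11.9)), (110, np.int64(18), np.float64(-63.5), np.float64(-11.3)), (140, np.int64(19), np.float64(-60.0), np.float64(-11.3)), (170, np.int64(8), np.float64(-61.2), np.float64(-9.5)), (200, np.int64(5), np.float64(-59.2), np.float64(-7.8)), (230, np.int64(317), np.float64(-54.5), np.float64(-0.1))]
```

View pics/c10.png

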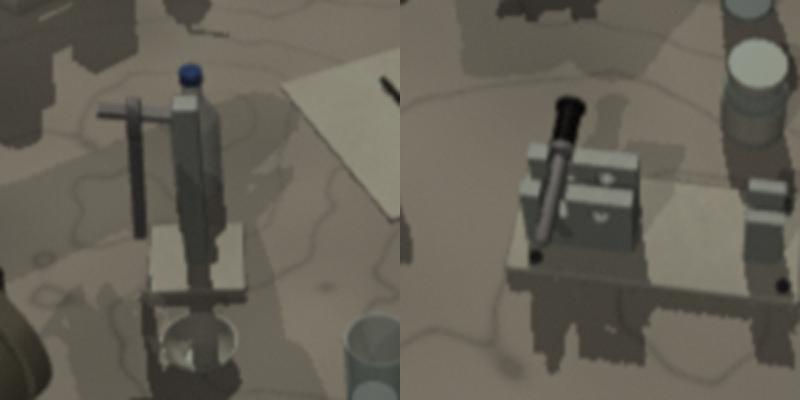

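The support arm hangs from the peg at (135,105), tail at (140,235), and the pin lies in the notches. I'll wait for the sway to settle, check, and hand in.

Emit:
{"fn": "arm_command", "kwargs": {
  "moves": [-0.4,0,0,0,0,0,0,-0.4,0,0,0,0,0,0,-0.4,0,0,0,0,0,0,-0.4,0,0,0,0,0,0,-0.4,0,0,0,0,0,0,-0.4,0,0,0,0,0,0,-0.4,0,0,0,0,0,0,-0.4,0,0,0,0,0,0]
}}

```text
clock: 26.78
tcp_pos: [0.3392, 0.1361, 0.1794]
orientation: [-0.357, 0.63, 0.561, 0.401]
wrist_force: [0.1, 0.3, 0.1]
finger_gap: 0.0259
grip_force: 0.0
```

Emit:
{"fn": "arm_command", "kwargs": {
  "moves": [-0.4,0,0,0,0,0,0,-0.4,0,0,0,0,0,0,-0.4,0,0,0,0,0,0,-0.4,0,0,0,0,0,0,-0.4,0,0,0,0,0,0,-0.4,0,0,0,0,0,0,-0.4,0,0,0,0,0,0,-0.4,0,0,0,0,0,0]
}}

```text
clock: 27.78
tcp_pos: [0.3392, 0.1361, 0.1794]
orientation: [-0.357, 0.63, 0.561, 0.401]
wrist_force: [-0.3, -0.9, 0.1]
finger_gap: 0.0258
grip_force: 0.0
```

Emit:
{"fn": "arm_command", "kwargs": {
  "moves": [-0.4,0,0,0,0,0,0,-0.4,0,0,0,0,0,0,-0.4,0,0,0,0,0,0,-0.4,0,0,0,0,0,0,-0.4,0,0,0,0,0,0,-0.4,0,0,0,0,0,0,-0.4,0,0,0,0,0,0,-0.4,0,0,0,0,0,0]
}}

```text
clock: 28.78
tcp_pos: [0.3392, 0.1361, 0.1794]
orientation: [-0.357, 0.63, 0.561, 0.401]
wrist_force: [-0.5, -0.3, 0.2]
finger_gap: 0.0255
grip_force: 0.0
```

```bash
python3 fin.py; python3 fin.py | grep side; python3 - <<'E'
from fit import *
Q=todock(cloud('side',read_camera('side')[1])[1])
for y in range(20,50,3):
    m=(abs(Q[:,0]+89)<16)&(abs(Q[:,1]-y)<1.5)&(Q[:,2]>66)&(Q[:,2]<110)
    if m.sum():print(y,m.sum(),Q[m].min(0).round(1),Q[m].max(0).round(1))
E
```

```text
28.775 [0.339 0.136 0.179] [-0.5 -0.3  0.2]
side [(80, np.int64(29), np.float64(-60.2), np.float64(-14.7)), (110, np.int64(33), np.float64(-57.2), np.float64(-13.0)), (140, np.int64(40), np.float64(-54.3), np.float64(-12.1)), (170, np.int64(36), np.float64(-54.8), np.float64(-12.8)), (200, np.int64(33), np.float64(-51.0), np.float64(-18.4)), (230, np.int64(146), np.float64(-54.1), np.float64(-6.5))]
top [(80, np.int64(18), np.float64(-64.6), np.float64(-12.0)), (110, np.int64(21), np.float64(-63.8), np.float64(-11.1)), (140, np.int64(19), np.float64(-62.1), np.float64(-11.0)), (170, np.int64(11), np.float64(-61.5), np.float64(-7.0)), (200, np.int64(7), np.float64(-59.7), np.float64(-8.4)), (230, np.int64(322), np.float64(-54.3), np.float64(0.2))]
side [(80, np.int64(31), np.float64(-59.8), np.float64(-14.2)), (110, np.int64(35), np.float64(-57.4), np.float64(-13.1)), (140, np.int64(37), np.float64(-54.9), np.float64(-12.0)), (170, np.int64(36), np.float64(-54.6), np.float64(-12.3)), (200, np.int64(31), np.float64(-51.5), np.float64(-18.8)), (230, np.int64(145), np.float64(-54.3), np.
[... 1928 characters left out ...]
0, np.int64(39), np.float64(-54.5), np.float64(-12.0)), (170, np.int64(31), np.float64(-54.2), np.float64(-12.6)), (200, np.int64(33), np.float64(-50.4), np.float64(-18.6)), (230, np.int64(140), np.float64(-54.5), np.float64(-5.9))]
20 12 [-104.9   18.5   68.4] [-73.3  21.3  99.6]
23 13 [-103.5   21.6   66.4] [-73.8  24.1  97.3]
26 11 [-96.3  24.6  72.9] [-82.5  27.2  82.7]
29 26 [-99.7  27.5  71.6] [-80.3  30.4  90.7]
32 11 [-99.6  30.7  80.6] [-78.7  33.4  88.9]
35 6 [-94.8  33.9  81. ] [-81.4  36.3  87.6]
38 13 [-98.5  36.9  75. ] [-79.8  39.5  89.5]
41 10 [-98.7  40.   79.6] [-80.2  42.4  87.3]
44 10 [-99.7  43.4  80.7] [-83.1  45.4  87.1]
47 12 [-100.2   45.6   79.4] [-79.3  48.3  87.2]
```

```bash
python3 -c "
from workcell import *
print(hand_in())"
```

```text
the job is handed in; nothing more can be done
None
```

The job is handed in, at about 29 s on the clock: the pin lies released in the notches with its collar about 3 mm from the +y cheek, and the support arm hangs by its eye on the peg, tail down, with only about 1–2 mm of sway left at the tail; nothing touched the bottle, dish, jar or beaker as far as I saw, though I did not re-measure them at the end.

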